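Set the gas valve to its index and hang the flag level

TASK

Open the ball valve on the little pipe stand by turning its lever until the lever points straight along the index clip on the quadrant, and let go of it. Then take the flat L-shaped valve flag out of its holder and hang it on the stand's pin by the one of its four holes from which it hangs level, and leave it hanging still. Do not shift the index clip or move the other things on the worktop.

Things in the scene. Friction and masses are not known exactly. Their poses are not given: they have to be found in the camera images.
- stand: fixed pipe stand, base 90 (x) x 310 (y) x 12 mm, pipe along its y. Origin under the base's centre on the worktop; x away from the robot, y left, z up; turned by up to 0.2 rad. In its frame, mm: lever pivot x 0, y 90; round gauge at y 0, top z 113; quadrant plate of radius 56 about the pivot, top z 66; post 14 thick at x 22, y -100, top z 153, carrying the pin.
- lever_axis (a point): point on the lever's vertical pivot axis at the height of the lever's grip (86 mm over the worktop); fixed to the stand
- lever_grip (a point): middle of the lever's grey grip, 92 mm from the pivot: an upright-sided bar 10 mm wide, 16 mm high (z 78 to 94 mm), 52 mm long (64 to 116 mm from the pivot), clear below down to the base; quadrant and index clip stay within 69 mm of the pivot. Its -x axis points outward along the lever.
- lever (a joint): opening of the valve in rad: 0 closed, lever pointing to the stand's -x (towards the robot); grows as the lever turns clockwise seen from above, towards the stand's +y, to 1.57 fully open (along the pipe). Stays where it is left; needs about 0.12 N m (1.3 N at the grip).
- index_notch (a point): middle of the notch of the index clip, a small forked brass clip (20 mm wide, 19 mm long, top at z 70.5 mm) on the quadrant's rim, 62 mm from the pivot axis; its -x axis points outward from the pivot. The lever passes freely over it.
- index (a joint): angle of the index clip in rad, on the same scale as lever: the lever lines up with the clip when both are equal. Stiff; must not be shifted.
- pin_tip (a point): free end of the steel pin, a straight round rod 6 mm thick. Axes as the stand's. From the tip (163 mm over the worktop) it runs along the stand's +x for 77 mm to the post and falls by 15 mm on the way, so that it points up towards the robot by 11 degrees; about 65 mm of it is free.
- flag_mid (a point): centre of the upper bar of the valve flag, a loose flat L plate of even thickness (6 mm) and material, 0.12 kg. x across the thickness, y along the bar, z up. Bar 120 (y) x 50 (z) mm. A leg 36 mm wide goes on 65 mm below the bar at its +y end (y 24 to 60 mm). Gripped across its thickness at the top edge.
- flag_hole (a point): centre of the first of the flag's four equal round through holes of 16 mm, in a row along the bar, at y -39, -13, +13 and +39 mm and z -3 mm from flag_mid (28 mm below the top edge); this point is the one at y -39 mm, farthest from the leg. Axes as flag_mid.
- holder: fixed grey holder in which the flag stands upright at the start, axes parallel to the flag's; base 70 (x) x 150 (y) x 12 mm, origin under its centre. A slot 40 mm high takes the leg's foot, a fork the bar's other end from below; the flag's top edge is 127 mm over the worktop, its upper 37 mm clear of the holder. Draw the flag straight up by 35 mm to free it.
- mouse: computer mouse, a bystander; origin at the centre of its underside
- tape: roll of tape, a bystander; origin at the centre of its underside
- dropper_a: small white bottle, a bystander; origin at the centre of its underside
- dropper_b: small white bottle, a bystander; origin at the centre of its underside
- rinse_bottle: tall white bottle, a bystander; origin at the centre of its underside
- jar: squat jar with orange cap, a bystander; origin at the centre of its underside
- tips: blue box of pipette tips, a bystander; origin at the centre of its underside
- beaker: glass beaker, a bystander; origin at the centre of its underside

How it is judged:
By the outcome, as a careful person would: the job done as asked, in the order asked, and still so for the second after the job is handed in, with the robot touching nothing.
It also fails if it takes over 58 s, if anything falls off the work surface, if the arm or the gripper's body presses on something with over 40 N, if the wrist force passes 120 N, or if a joint passes its speed limit or range.

ROBOT

A 6-joint arm with a two-finger parallel gripper is mounted at the origin on a cart in front of the work surface, level with it; the furniture and walls round the work are solid. World frame = base frame: x ahead of the robot, y to its left, z up, the work surface at z = 0. Lengths are in mm, angles in rad, forces in N, time in s.
With the tool pointing down it reaches from about 275 to 1000 mm from the base axis. Payload 8.4 kg.
Tool frame: the origin (TCP) lies midway between the tips of the shut fingers; the grasp point (between the pads) lies 19 mm behind it; z points along the fingers, y is the direction in which the jaws open and shut (so a half turn about z gives the same grasp; the last joint's range is limited). The gripper opens to 85 mm and grips with 20 to 120 N. Pads are 22 mm wide; open, the fingers measure 114 mm over their backs; the gripper's body (76 mm by 85 mm) begins 54 mm behind the grasp point. The pads swing forward as they close: fully open they stand 13 mm farther back than shut.
Start: joints at [-1.261, 0.353, 1.633, -0, 1.155, -0.002], TCP at [191.731, -594.867, 231.281] pointing down, gripper open.
Joint ranges: [-2.63, 2.63], [-0.92, 2.1], [0.06, 2.66], [-1.3, 4.44], [0, 2.69], [-3.02, 3.02]. Speed limits (rad/s): [2.22, 2.22, 2.79, 3.14, 3.14, 3.14].

INTERFACE

Orientations are given as [roll, pitch, yaw] about the fixed x, y, z axes, in that order (R = Rz(yaw) Ry(pitch) Rx(roll)).
In Python, from rig import r gives the robot as it stands.
- The arm moves only by the tool play_rows, never from a script. Its argument "moves" is a list of rows, each a list of 3 entries, a list of its own where there are three numbers: the turn, a rotation vector about the tool's x, y, z in degrees, then the shift along the tool's x, y, z in mm, then the opening, from 0 (shut) to 1 (fully open). A call has 1 to 20 rows; each row is the pose to reach, as a shift and turn from the pose measured when the call began, along the tool's axes at that moment; what a row does not reach only later rows make up. A row lasts 1/10 s, in which the tool goes at most 50 mm and 8.59 degrees, less where a joint would pass 70% of its speed; a pose out of reach is approached as far as the arm can. A call with a gripper value outside its range is refused whole. The fingers move at their own pace and stop on an object; "newtons" is the grip in N (left out, the last holds). Time passes only in rows, so rows that repeat a pose let the fingers close. It gives the time, the measured TCP pose, the force and the opening at its end, in the units of the state.
- r.sense(): the state, without advancing time (a new reading comes with each control period).
- r.grab_frame(name): name is "scene" or "top" or "wrist"; returns a dict with "color" (384x512x3 uint8, red, green, blue), "K" (3x3 intrinsics, pixels), "rvec" (rotation vector, rad) and "tvec" (3), from world to camera coordinates, as OpenCV has them; the wrist camera has in their place "T_tool_cam" (4x4, takes a point from camera to tool coordinates, whose origin is the TCP and whose axes are the flange's). Camera axes: x right, y down, z forward; pixel columns grow to the right and rows downward; lengths in mm; the calibration is good to about 2 mm. A picture is of the moment at which its call begins: read the wrist's pose just before it. There is no depth.
- r.sign_off(): hands the job in, once; it reports no verdict.
Trained networks look in a picture, given as the dict that the camera call returned (one of the last four; its "shot" number tells which), for a name from the list of things; names that differ only in an ending like _2 or _b are one class to them, and where a whole thing is asked for, a point or a joint stands for the part that bears it (a point fixed in the world has none). Each returns a list of dicts, best first, with "conf" (0 to 1); they miss things now and then, are a little off and sometimes report something else, mostly with a low value. They report only what shows in the picture. A call takes as long as a camera call.
- r.silhouettes(picture, name): "mask" (384x512 bool, what is visible of it) and "location" ([column, row] in pixels, amid what is visible of it).
The state is a dict: "clock": time; "qpos": joint angles; "qvel": joint speeds; "joint_efforts": joint torques, N m; "eef_pos": TCP position; "tcp_rot": TCP orientation; "contact_force": force on the tool from outside, world axes, zero at the start; "wrist_torque": the same for the moment, N m; "opening": opening from 0.0 (shut) to 1.0 (fully open).
Only numpy, scipy, OpenCV 4.12 (cv2) and the standard library are available. Lean on these libraries where they do the work, as an engineer would, in place of code of your own. Each camera call takes 0.05 s, during which the arm holds its last target.

## Working session

There is one attempt and no reset: what is moved stays moved. The work goes in short steps, Python scripts to look and compute and a tool call to move; the robot and the scene stay as the last step left them, time stands still between calls to the robot, and variables do not carry over. Pictures are saved under pics/ and viewed, and the job is handed in when it is done.

Besides the shell and the picture viewer there is one more tool, called after "Emit:" in YAML: its name, and indented under it one key for each argument. play_rows: Moves the arm, as the interface text tells. Its arguments: {"type":"object","properties":{"moves":{"type":"array"},"newtons":{"type":"number"}},"required":["moves"]}

```bash
ls; mkdir -p pics; python3 - <<'E'
from rig import r
import cv2, pickle
print(r.sense())
for n in ["scene","top","wrist"]:
    f=r.grab_frame(n)
    pickle.dump(f,open(f"pics/{n}0.pkl","wb"))
    cv2.imwrite(f"pics/{n}0.png",cv2.resize(f["color"][:,:,::-1],None,fx=1.5,fy=1.5))
    print(n,{k:v for k,v in f.items() if k!="color"})
E
```

```text
pics
{'clock': 0.0, 'qpos': array([-1.26140421e+00,  3.53663287e-01,  1.63418361e+00,  2.70639838e-06,
        1.15521067e+00, -2.36725087e-03]), 'qvel': array([ 8.25621397e-04, -1.91065353e-03, -1.47107344e-03, -1.74309040e-03,
       -5.27229491e-05,  5.52028723e-04]), 'joint_efforts': array([ 3.41566854e-03, -6.05249119e+01, -3.42060971e+01,  2.18900877e-04,
        9.46690910e-03, -1.43083378e-05]), 'eef_pos': array([ 191.57345277, -594.37949598,  230.53107   ]), 'tcp_rot': array([-3.14012775e+00, -5.94223065e-06,  3.11758267e-01]), 'contact_force': array([0.0120332 , 0.81071913, 0.35629264]), 'wrist_torque': array([-0.01506273, -0.04379914,  0.00786722]), 'opening': 1.0022874263130548}
scene {'K': array([[463.95647544,   0.        , 252.42473524],
       [  0.        , 463.95647544, 196.83992716],
       [  0.        ,   0.        ,   1.        ]]), 'rvec': array([ 1.13451024, -2.30915857,  1.029623  ]), 'tvec': array([ 403.04905207,  330.77750479, 1288.16093804]), 'shot': 1}
top {'K': array([[471.03660129,   0.        , 247.54329251],
       [  0.        , 471.03660129, 189.8834202 ],
       [  0.        ,   0.        ,   1.        ]]), 'rvec': array([ 2.1569474 , -2.14645475,  0.16859941]), 'tvec': array([  95.17293379,  553.86920208, 1406.15560035]), 'shot': 2}
wrist {'K': array([[307.14712232,   0.        , 257.65643912],
       [  0.        , 307.14712232, 195.806968  ],
       [  0.        ,   0.        ,   1.        ]]), 'T_tool_cam': array([[-1.66362758e-04, -9.48369858e-01, -3.17166493e-01,
         8.10003110e+01],
       [ 9.99999307e-01, -5.27316519e-04,  1.05221850e-03,
        -9.20121237e-01],
       [-1.16513944e-03, -3.17166098e-01,  9.48369289e-01,
        -1.43725708e+02],
       [ 0.00000000e+00,  0.00000000e+00,  0.00000000e+00,
         1.00000000e+00]]), 'shot': 3}
```

View pics/scene0.png

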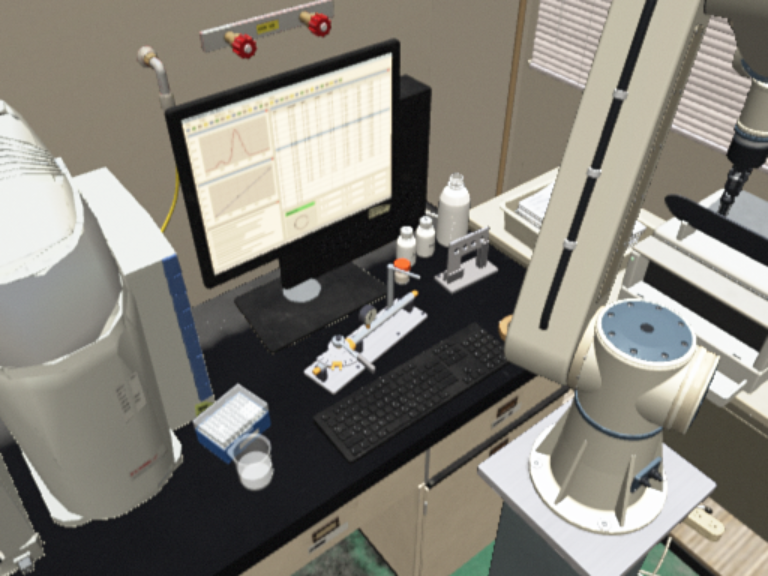

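View pics/top0.png

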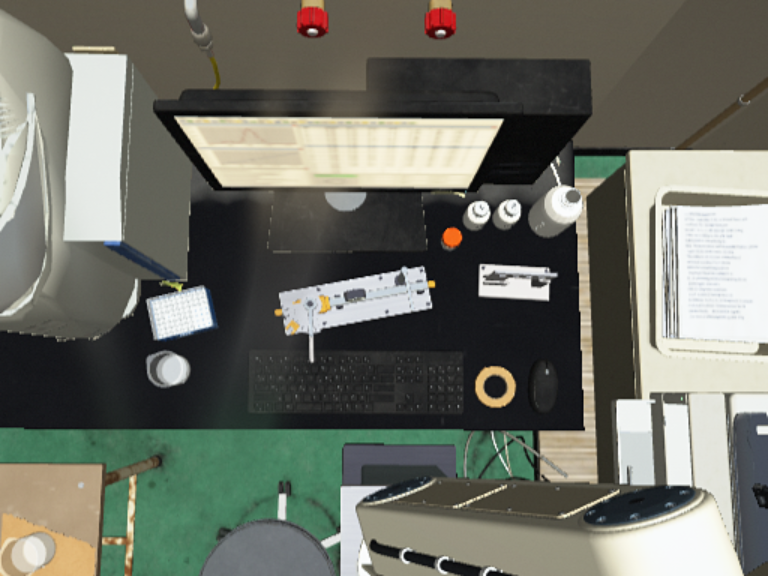

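View pics/wrist0.png

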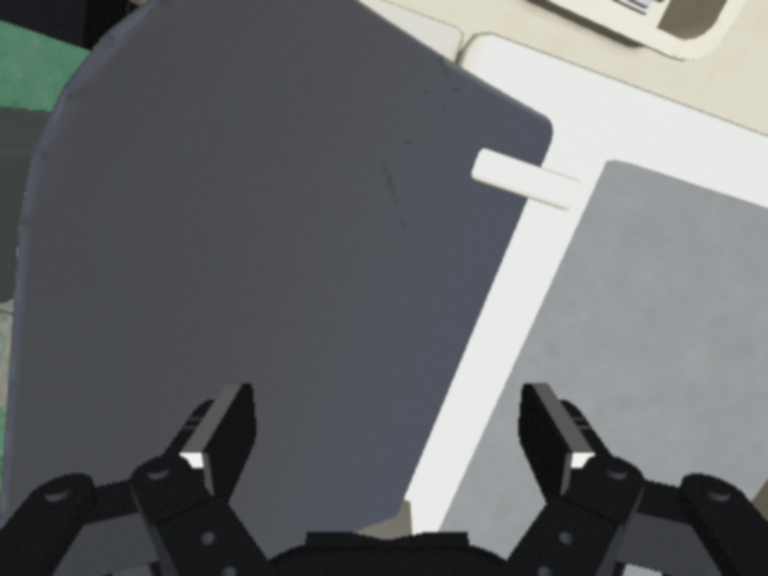

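The top view shows the stand at about (355,300), the lever tip at (311,360), the holder at (515,282) and the tape and mouse at lower right (all in the 1.5x picture). Next I'll get coarse positions.

```bash
cat > h.py <<'E'
import numpy as np, cv2, pickle
from scipy.spatial.transform import Rotation as R
def cam(f,s=None):
    """returns Rwc(world->cam), t"""
    if "rvec" in f:
        return cv2.Rodrigues(np.array(f["rvec"]))[0], np.array(f["tvec"],float)
    T=np.eye(4); T[:3,:3]=R.from_euler("xyz",s["tcp_rot"]).as_matrix(); T[:3,3]=s["eef_pos"]
    W=np.linalg.inv(T@f["T_tool_cam"]); return W[:3,:3],W[:3,3]
def proj(f,P,s=None):
    A,t=cam(f,s); P=np.atleast_2d(P); q=(P@A.T+t)@f["K"].T; return q[:,:2]/q[:,2:]
def ray(f,uv,s=None):
    A,t=cam(f,s); uv=np.atleast_2d(uv); d=np.c_[uv,np.ones(len(uv))]@np.linalg.inv(f["K"]).T
    return -A.T@t, d@A
def onz(f,uv,z,s=None):
    o,d=ray(f,uv,s); k=(z-o[2])/d[:,2]; return o+k[:,None]*d
def snap(r,n,tag):
    s=r.sense(); f=r.grab_frame(n); pickle.dump((f,s),open(f"pics/{tag}.pkl","wb")); cv2.imwrite(f"pics/{tag}.png",cv2.resize(f["color"][:,:,::-1],None,fx=1.5,fy=1.5)); return f,s
def todelta(s,pos,rot):
    """target TCP pos + R -> (turn deg, shift mm) in tool axes"""
    A=R.from_euler("xyz",s["tcp_rot"]); 
    return np.degrees((A.inv()*rot).as_rotvec()).round(1), A.inv().apply(np.array(pos)-s["eef_pos"]).round(1)
E
python3 - <<'E'
from h import *
f=pickle.load(open("pics/top0.pkl","rb"))
np.set_printoptions(precision=1,suppress=True)
for n,u,z in [("stand c",(355,300),12),("c1",(279,291),12),("c2",(425,266),12),("c3",(437,308),12),("c4",(288,335),12),("lever tip",(311,361),86),("pivot",(310,304),86),("holder c",(515,283),12),("flag L",(484,274),127),("flagR",(556,275),127),("tape",(495,387),0),("mouse",(543,385),0),("jar",(452,238),30),("pin tip",(402,268),163),('monitor',(340,188),100)]:
    print(n,onz(f,np.array(u)/1.5,z)[0])
A,t=cam(f); print("campos",-A.T@t)
E
```

```text
stand c [525.3 131.3  12. ]
c1 [543.3 289.5  12. ]
c2 [597.9 -14.8  12. ]
c3 [509.5 -39.1  12. ]
c4 [451.9 268.9  12. ]
lever tip [396.1 215.3  86. ]
pivot [507.8 219.   86. ]
holder c [ 563. -203.   12.]
flag L [ 563.  -118.4  127. ]
flagR [ 561.9 -257.7  127. ]
tape [ 347.6 -158.7    0. ]
mouse [ 352.  -258.2    0. ]
jar [654.3 -69.9  30. ]
pin tip [567.7  41.8 163. ]
monitor [739.8 161.9 100. ]
campos [ 344.9  114.3 1470.1]
```

```bash
python3 - <<'E'
import cv2
a=cv2.imread("pics/scene0.png"); b=cv2.imread("pics/top0.png")
c=cv2.resize(a[210:300,420:510],(400,400),interpolation=cv2.INTER_CUBIC)
d=cv2.resize(b[240:330,470:570],(400,400),interpolation=cv2.INTER_CUBIC)
cv2.imwrite("pics/crop0.png",cv2.hconcat([c,d]))
E
```

```text
(no output)
```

View pics/crop0.png

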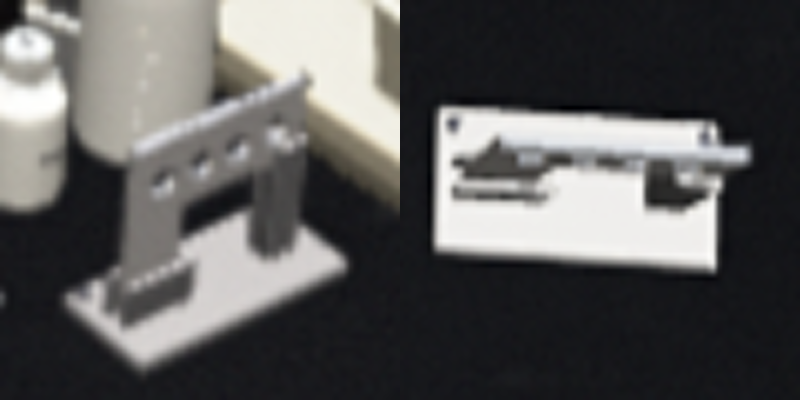

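```bash
python3 - <<'E'
from h import *
from rig import r
s=r.sense()
for p in [(440,-190,290),(470,130,300)]:
    print(todelta(s,p,R.from_euler("xyz",[np.pi,0,0.1])))
E
```

```text
(array([-0.1,  0. , 12.1]), array([ 360.5, -308.9,  -58.9]))
(array([-0.1,  0. , 12.1]), array([ 487.2, -604.3,  -68.6]))
```

The crop shows the flag's leg at the left end in the world, so flag +y is roughly world +y. Next I'll take a closer view of the flag.

Emit:
play_rows:
  moves:
    - [[0, 0, 3], [60, -50, -30], 0.6]
    - [[0, 0, 6], [150, -120, -60], 0.6]
    - [[0, 0, 12], [375, -300, -60], 0.6]
    - [[0, 0, 12], [375, -300, -60], 0.6]
    - [[0, 0, 12], [375, -300, -60], 0.6]
    - [[0, 0, 12], [375, -300, -60], 0.6]
    - [[0, 0, 12], [375, -300, -60], 0.6]
    - [[0, 0, 12], [375, -300, -60], 0.6]
    - [[0, 0, 12], [375, -300, -60], 0.6]
    - [[0, 0, 12], [375, -300, -60], 0.6]
    - [[0, 0, 12], [375, -300, -60], 0.6]
    - [[0, 0, 12], [375, -300, -60], 0.6]
    - [[0, 0, 12], [375, -300, -60], 0.6]

```text
clock: 1.45
eef_pos: [456.0, -194.5, 290.8]
tcp_rot: [-3.141, 0.001, 0.102]
contact_force: [0.0, -0.6, -0.2]
opening: 0.604
```

```bash
python3 - <<'E'
from h import *
from rig import r
f,s=snap(r,"wrist","w1"); print(s["eef_pos"],s["tcp_rot"],s["qpos"],s["clock"])
s=r.sense();print(todelta(s,(470,130,300),R.from_euler("xyz",[np.pi,0,0.1])))
E
```

```text
[ 455.96565367 -194.53091746  290.78276726] [-3.14059317e+00  9.31443814e-04  1.02054060e-01] [-4.06570482e-01  9.30211441e-02  1.83163643e+00  4.46860060e-04
  1.21823537e+00  1.06201768e+00] 1.45
(array([-0.1,  0. ,  0.1]), array([  46.9, -321.7,   -8.9]))
```

View pics/w1.png

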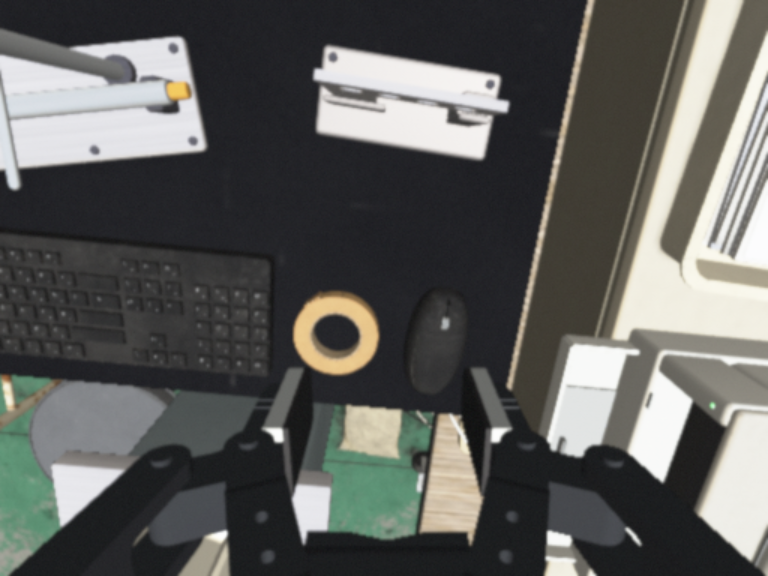

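The wrist view shows the flag's top edge from (314,75) to (508,106), the holder base corners at (326,47), (499,74), (485,158) and (318,132), and the pin tip at (14,185). Next is the stand.

Emit:
play_rows:
  moves:
    - [[0, 0, 0], [70, -330, 0], 0.6]
    - [[0, 0, 0], [70, -330, 0], 0.6]
    - [[0, 0, 0], [70, -330, 0], 0.6]
    - [[0, 0, 0], [70, -330, 0], 0.6]
    - [[0, 0, 0], [70, -330, 0], 0.6]
    - [[0, 0, 0], [70, -330, 0], 0.6]
    - [[0, 0, 0], [70, -330, 0], 0.6]
    - [[0, 0, 0], [70, -330, 0], 0.6]
    - [[0, 0, 0], [70, -330, 0], 0.6]
    - [[0, 0, 0], [70, -330, 0], 0.6]

```text
clock: 2.5
eef_pos: [492.1, 139.1, 290.9]
tcp_rot: [-3.141, 0.001, 0.1]
contact_force: [-0.6, -1.2, -0.1]
opening: 0.602
```

```bash
python3 - <<'E'
from h import *
from rig import r
f,s=snap(r,"wrist","w2"); print(s["eef_pos"],s["tcp_rot"],s["qpos"],s["qvel"],s["clock"])
for n in ["stand","lever_grip","lever","index_notch","index","pin_tip","lever_axis"]:
    try: print(n,[(d["conf"],d["location"]) for d in r.silhouettes(f,n)])
    except Exception as e: print(n,e)
E
```

```text
[492.0707096  139.08270555 290.92486244] [-3.14108195e+00  1.34951104e-03  9.97347946e-02] [2.72036630e-01 1.19099727e-01 1.80170423e+00 7.81570331e-04
 1.22203077e+00 1.74283096e+00] [-0.00660186 -0.00435416  0.00053367  0.00359843  0.00024081  0.00191779] 2.5
stand [(0.9, [261.1, 129.8])]
lever_grip [(0.91, [187.5, 167.8]), (0.7, [260.2, 131.5])]
lever [(0.9, [191.2, 169.4])]
index_notch [(0.71, [164.5, 175.8])]
index [(0.61, [161.4, 173.1])]
pin_tip [(0.83, [262.0, 132.9])]
lever_axis [(0.78, [259.5, 128.6]), (0.41, [18.9, 128.0]), (0.18, [160.9, 171.9])]
```

View pics/w2.png

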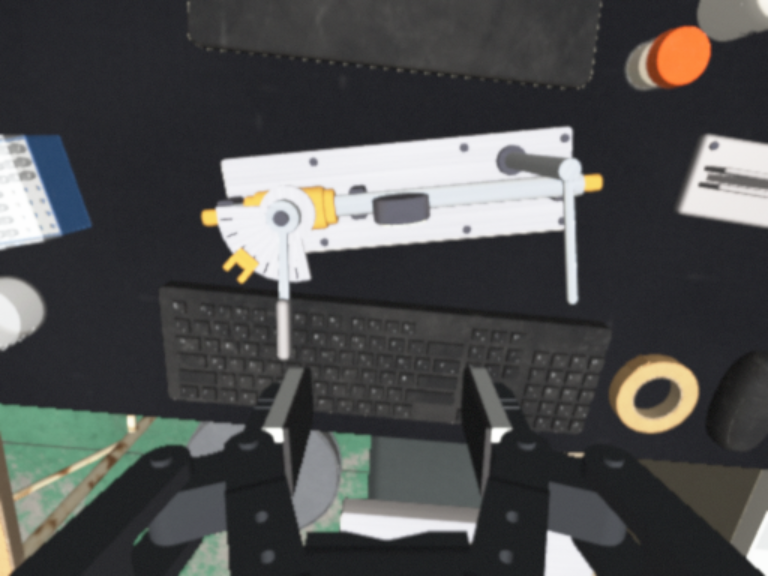

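The stand shows clearly: base corners (222,160), (571,127) and (569,228), pivot (281,217), lever end (284,359), brass clip near (240,265) with its fork opening outward to the lower left, and pin tip (572,300). I'll enlarge it for precise points.

```bash
python3 - <<'E'
from h import *
f,s=pickle.load(open("pics/w2.pkl","rb"))
c=f["color"][:,:,::-1]
a=cv2.resize(c[120:250,130:230],(600,780)[::1],interpolation=cv2.INTER_CUBIC)[:600]
cv2.imwrite("pics/c2a.png",a)  # 6x, origin (130,120)
b=cv2.resize(c[75:215,310:420],None,fx=4,fy=4,interpolation=cv2.INTER_CUBIC)
cv2.imwrite("pics/c2b.png",b)  # 4x, origin (310,75)
E
```

```text
(no output)
```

View pics/c2a.png

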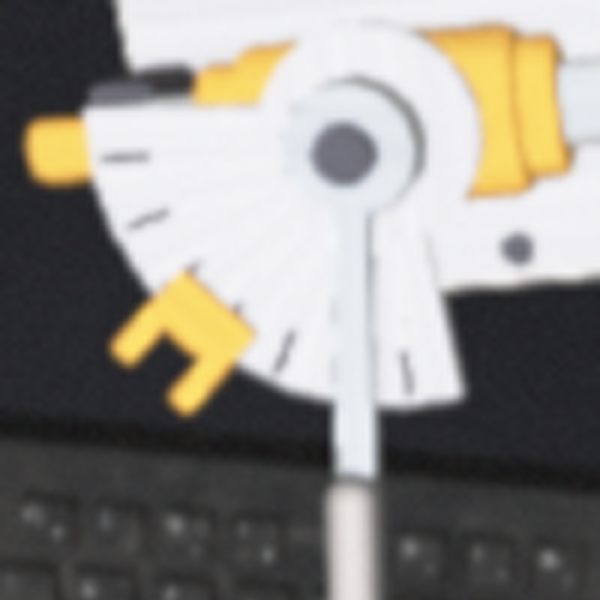

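View pics/c2b.png

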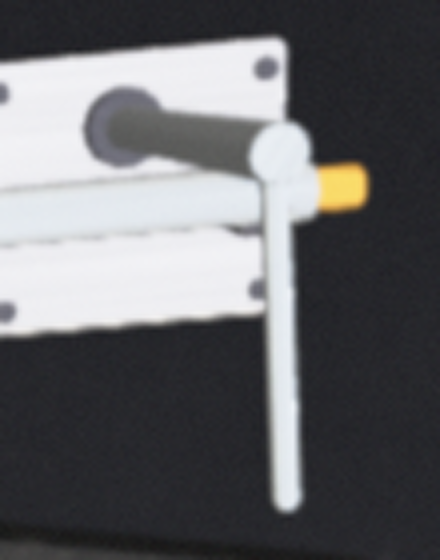

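```bash
cat > fit.py <<'E'
from h import *
from scipy.optimize import least_squares
np.set_printoptions(precision=3,suppress=True)
f,s=pickle.load(open("pics/w2.pkl","rb"))
px=np.array([(148,106.7),(381.5,85),(381.7,200.3),(380.2,113),(187.5,145.5),(189.3,239.3),(188.8,200),
 (160.8,165),(172.7,175.8),(148.3,177.5),(161.4,189.2)])
def model(p):
    x,y,a,tl,ti,zp,dx,dy=p
    P=[(45,155,12),(45,-155,12),(-55,-100,163),(22,-100,153),(0,90,zp)]
    for r_ in (116,64): P.append((-r_*np.cos(tl),90+r_*np.sin(tl),94))
    for r_,w in ((50,10),(50,-10),(69,10),(69,-10)):
        d=np.array([-np.cos(ti),np.sin(ti)]); n=np.array([np.sin(ti),np.cos(ti)]) # toward opening
        q=d*r_+n*w; P.append((q[0],90+q[1],70.5))
    P=np.array(P); c,sn=np.cos(a),np.sin(a)
    W=np.c_[x+c*P[:,0]-sn*P[:,1], y+sn*P[:,0]+c*P[:,1], P[:,2]]
    return W
def res(p):
    e=(proj(f,model(p),s)+p[6:8]-px).ravel()
    return np.r_[e,p[6:8]*.3, (p[5]-100)*.02]
o=least_squares(res,[525,126,.178,.15,.8,100,0,0])
if __name__=="__main__":
    print(o.x,o.cost); print((res(o.x)[:-3]).reshape(-1,2)); W=model(o.x)
    print("pin tip",W[2],"post",W[3],"piv",W[4],"grip",(W[5]*28+W[6]*24)/52)
E
python3 fit.py
python3 - <<'E'
from h import *
np.set_printoptions(precision=2,suppress=True)
f=pickle.load(open("pics/top0.pkl","rb"))
import fit
W=fit.model(fit.o.x); print(proj(f,W)*1.5)
f1,s1=pickle.load(open("pics/w1.pkl","rb"))
E=onz(f1,np.array([(314,75),(508,106)])/1.5,127,s1); print(E, np.linalg.norm(E[0]-E[1]))
B=onz(f1,np.array([(326,47),(499,74),(485,158),(318,132)])/1.5,12,s1); print(B,B.mean(0))
E
```

```text
[523.789 131.827   0.186   0.141   0.86   93.694   0.91   -1.864] 9.852486999004489
[[-0.867 -0.965]
 [ 1.58  -0.667]
 [-0.249 -1.109]
 [ 0.512  1.143]
 [ 0.213  0.291]
 [ 0.069  0.429]
 [-0.157  0.006]
 [-1.867  1.231]
 [-0.935  1.545]
 [ 0.96  -0.449]
 [ 0.66  -1.287]]
pin tip [488.203  23.39  163.   ] post [563.878  37.61  153.   ] piv [507.168 220.279  93.694] grip [415.258 216.196  94.   ]
[[277.522 292.871]
 [423.765 266.599]
 [411.991 310.155]
 [403.937 270.87 ]
 [309.072 303.838]
 [310.723 363.332]
 [309.973 336.476]
 [289.991 321.544]
 [297.757 327.863]
 [283.844 328.986]
 [291.615 335.325]]
[[ 568.772 -138.144  127.   ]
 [ 563.527 -258.557  127.   ]] 120.52668755107182
[[ 602.754 -129.068   12.   ]
 [ 597.315 -273.773   12.   ]
 [ 529.713 -273.543   12.   ]
 [ 536.349 -126.141   12.   ]] [ 566.533 -200.631   12.   ]
```

```bash
python3 - <<'E'
from h import *
from rig import r
s=r.sense()
for z in (140,67): print(todelta(s,(415,216,z),R.from_euler("xyz",[np.pi,0,0.045])))
E
```

```text
(array([-0.1,  0. ,  3.2]), array([-69.1, -83.1, 151.3]))
(array([-0.1,  0. ,  3.2]), array([-69. , -83. , 224.3]))
```

Emit:
play_rows:
  newtons: 30
  moves:
    - [[0, 0, 3], [-69, -83, 50], 0.5]
    - [[0, 0, 3], [-69, -83, 110], 0.5]
    - [[0, 0, 3], [-69, -83, 150], 0.5]
    - [[0, 0, 3], [-69, -83, 150], 0.5]
    - [[0, 0, 3], [-69, -83, 185], 0.5]
    - [[0, 0, 3], [-69, -83, 210], 0.5]
    - [[0, 0, 3], [-69, -83, 224], 0.5]
    - [[0, 0, 3], [-69, -83, 224], 0.5]
    - [[0, 0, 3], [-69, -83, 224], 0.5]

```text
clock: 3.8
eef_pos: [415.2, 216.1, 67.6]
tcp_rot: [-3.141, 0.001, 0.048]
contact_force: [1.5, -0.5, 0.6]
opening: 0.5
```

```bash
python3 - <<'E'
from h import *
from rig import r
f,s=snap(r,"wrist","w3"); print(s["eef_pos"],s["tcp_rot"],s["qpos"],s["contact_force"],s["clock"])
import fit; W=fit.model(fit.o.x); print(proj(f,W,s)*1.5)
E
```

```text
[415.21793974 216.11065058  67.5526413 ] [-3.14064692e+00  9.12498153e-04  4.81645238e-02] [4.75781686e-01 3.52732175e-01 2.09297592e+00 1.93170293e-03
 6.96323610e-01 1.99693164e+00] [ 1.48709588 -0.46103667  0.58924155] 3.8
[[ 201.835    8.689]
 [1067.693 -131.162]
 [2155.271  303.094]
 [2737.589 -647.325]
 [ 390.024   89.183]
 [ 387.797  492.065]
 [ 388.64   340.121]
 [ 255.495  208.148]
 [ 307.38   250.765]
 [ 219.504  254.03 ]
 [ 270.824  294.047]]
```

View pics/w3.png

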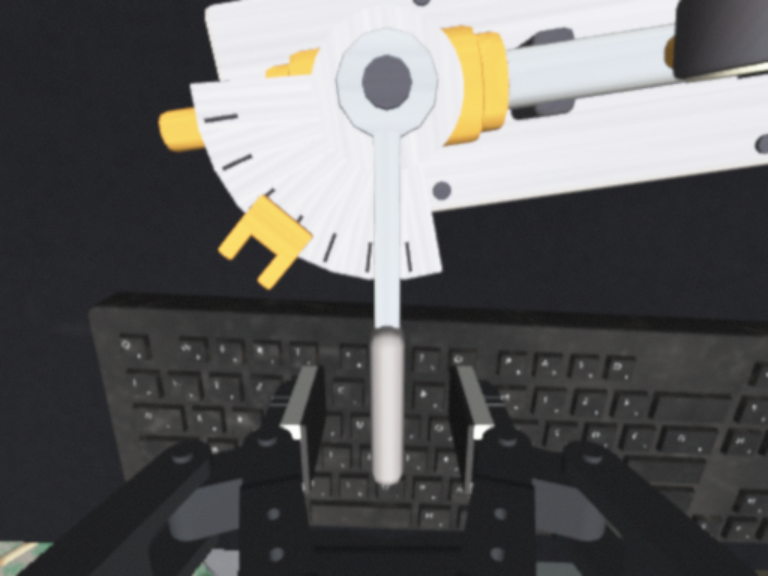

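The lever grip sits centred between the pads, at (387,405). The clip corners are (262,194), (313,240), (219,253) and (268,290). I'll refine the angle with this closer view.

```bash
cat > fit3.py <<'E'
from h import *
from scipy.optimize import least_squares
np.set_printoptions(precision=3,suppress=True)
f,s=pickle.load(open("pics/w3.pkl","rb"))
px=np.array([(387,332),(387,485),(262,194),(313,240),(219,252),(268,290),(231,259),(258,282)])/1.5
def res(p):
    x,y,al,ac,ri,ro=p   # world angles of lever & clip directions
    P=[]
    for r_ in (64,116): P.append((x+r_*np.cos(al),y+r_*np.sin(al),94))
    d=np.array([np.cos(ac),np.sin(ac)]); n=np.array([d[1],-d[0]])
    for r_,w in ((ri,10),(ri,-10),(ro,10),(ro,-10)): 
        q=d*r_+n*w; P.append((x+q[0],y+q[1],70.5))
    e=proj(f,np.array(P),s)-px[:6]
    return np.r_[e.ravel(),(ro-69)*.3,(ri-50)*.1]
o=least_squares(res,[507,220,np.pi+.04,np.pi-.67,50,69])
print(o.x,o.cost); print(res(o.x).round(1)); print("lever->index",o.x[2]-o.x[3], "index dir in world -pi",o.x[3]-np.pi)
# direct clip dir from prong ends vs inner edge
C=onz(f,px,70.5,s)
a=C[[4,5]].mean(0)-C[[2,3]].mean(0); print("axis dir",np.arctan2(a[1],a[0])-np.pi+0)
b=C[3]-C[2]; print("edge normal",np.arctan2(b[1],b[0]), np.linalg.norm(b), np.linalg.norm(C[4]-C[5]))
m=C[[2,3,4,5]].mean(0); 
for pv in ((507.2,220.3),o.x[:2]): print("polar",np.arctan2(m[1]-pv[1],m[0]-pv[0])-np.pi)
E
python3 fit3.py
```

```text
[509.615 220.129   3.18    2.474  47.723  70.531] 3.198931207195867
[ 0.8  0.  -0.5  0.5 -0.7  0.8  0.2 -1.2 -0.8 -0.6  1.   0.7  0.5 -0.2]
lever->index 0.7051261346035789 index dir in world -pi -0.6671232844859376
axis dir -0.6772524095726484
edge normal -2.2878277671838023 20.246217043835124 18.98683073665731
polar -0.6900414378512321
polar -0.6662802428806627
```

Emit:
play_rows:
  newtons: 30
  moves:
    - [[0, 0, 0], [0, 0, 0], 0.0]
    - [[0, 0, 0], [0, 0, 0], 0.0]
    - [[0, 0, 0], [0, 0, 0], 0.0]
    - [[0, 0, 0], [0, 0, 0], 0.0]
    - [[0, 0, 0], [0, 0, 0], 0.0]
    - [[0, 0, 5], [0.4, -8.1, 0], 0.0]
    - [[0, 0, 10], [1.4, -16.1, 0], 0.0]
    - [[0, 0, 15], [3.2, -24.1, 0], 0.0]
    - [[0, 0, 20], [5.6, -31.8, 0], 0.0]
    - [[0, 0, 25], [8.7, -39.3, 0], 0.0]
    - [[0, 0, 30], [12.5, -46.5, 0], 0.0]
    - [[0, 0, 35], [16.8, -53.3, 0], 0.0]
    - [[0, 0, 40], [21.8, -59.8, 0], 0.0]
    - [[0, 0, 40], [21.8, -59.8, 0], 0.0]
    - [[0, 0, 40], [21.8, -59.8, 0], 0.0]

```text
clock: 5.35
eef_pos: [435.3, 277.4, 69.0]
tcp_rot: [-3.139, -0.0, -0.647]
contact_force: [0.4, -0.1, 5.8]
opening: 0.11
```

```bash
python3 - <<'E'
from h import *
from rig import r
f,s=snap(r,"wrist","w4"); print(s["eef_pos"],s["tcp_rot"],s["qpos"],s["contact_force"],s["clock"],s["opening"])
c=f["color"][:,:,::-1]
cv2.imwrite("pics/c4.png",cv2.resize(c[20:220,150:380],None,fx=3,fy=3,interpolation=cv2.INTER_CUBIC))
E
```

```text
[435.2721017  277.42763093  68.96733301] [-3.13861722e+00 -5.03036335e-06 -6.47467695e-01] [5.63844448e-01 4.06526491e-01 1.99390579e+00 1.54812796e-03
 7.38373956e-01 2.78096497e+00] [ 0.35680511 -0.12503782  5.79908212] 5.35 0.11022466557304882
```

View pics/w4.png

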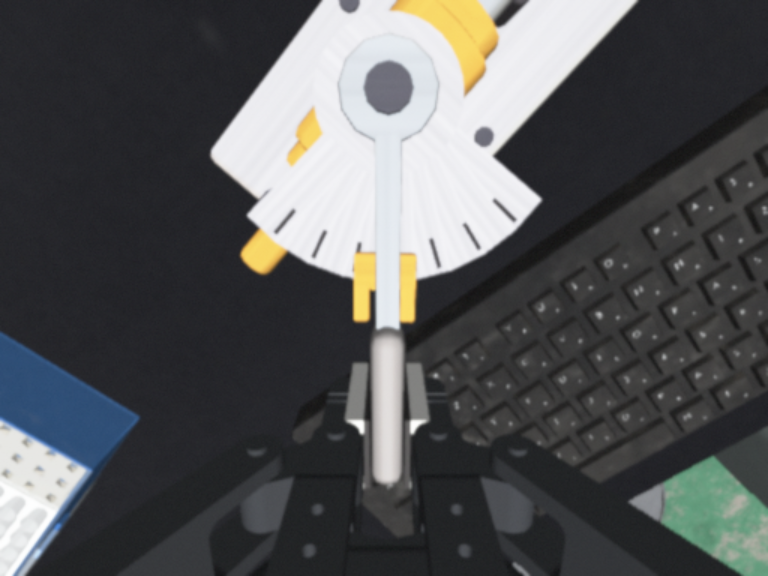

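View pics/c4.png

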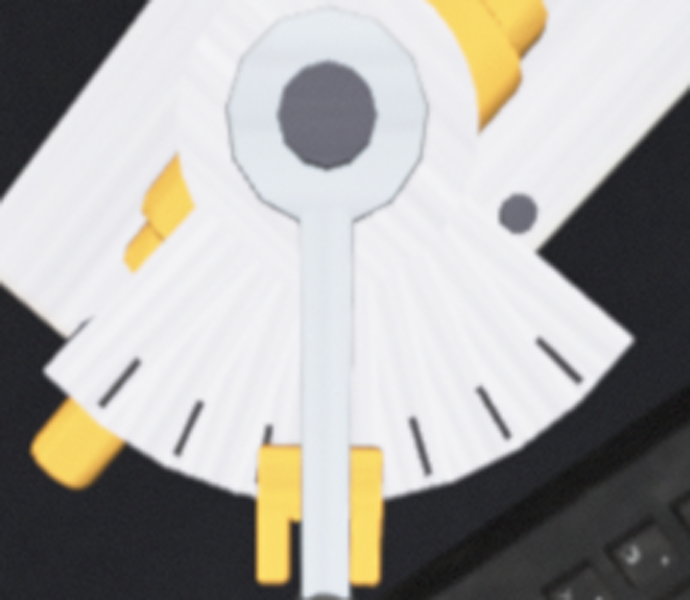

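The lever is now over the clip. Its centre is at column 326 against the clip's 319.5 (3x crop), so it is about 1 mm (roughly 1 degree) short. I'll compute the remainder.

```bash
python3 - <<'E'
from h import *
f,s=pickle.load(open("pics/w4.pkl","rb"))
g=lambda u:np.array(u)/3+np.array([150,20])
for zl in (86,94):
    L=onz(f,np.r_[g([(327,250),(326,440),(326,560)]),np.array([(387,340),(387,480)])/1.5],zl,s)
    C=onz(f,g([(257,448),(383,448),(256,580),(381,582)]),70.5,s)
    pv=np.array([508.5,220.2])
    a=L[4]-L[0]; print("lever axis",np.arctan2(a[1],a[0])-np.pi)
    m=C.mean(0)
    # pivot from lever line: point 92 back from TCP lateral
    d=a[:2]/np.linalg.norm(a[:2]); n=np.array([-d[1],d[0]])
    print("clip offset from lever line mm",(m[:2]-L[:,:2].mean(0))@n, "clip width",np.linalg.norm(C[0]-C[1]),np.linalg.norm(C[2]-C[3]))
    b=C[2:].mean(0)-C[:2].mean(0);print("clip axis",np.arctan2(b[1],b[0])-np.pi)
E
```

```text
lever axis -0.6510647427272493
clip offset from lever line mm -1.0040790606511611 clip width 19.924712414794573 20.739413363251916
clip axis -0.6594938309036702
lever axis -0.6510647427272498
clip offset from lever line mm -0.9926013378174658 clip width 19.924712414794573 20.739413363251916
clip axis -0.6594938309036702
```

Emit:
play_rows:
  moves:
    - [[0, 0, 0.9], [0, -1.5, 0], 0.0]
    - [[0, 0, 0.9], [0, -1.5, 0], 0.0]
    - [[0, 0, 0.9], [0, -1.5, 0], 0.0]
    - [[0, 0, 0.9], [0, -1.5, 0], 0.4]
    - [[0, 0, 0.9], [0, -1.5, 0], 0.4]
    - [[0, 0, 0.9], [0, -1.5, 0], 0.4]

```text
clock: 6.0
eef_pos: [436.1, 278.6, 69.0]
tcp_rot: [-3.138, 0.0, -0.663]
contact_force: [-0.6, 0.6, 0.9]
opening: 0.396
```

```bash
python3 - <<'E'
from h import *
from rig import r
f,s=snap(r,"wrist","w5"); print(s["eef_pos"],s["tcp_rot"],s["qpos"],s["contact_force"],s["clock"],s["opening"])
c=f["color"][:,:,::-1]
cv2.imwrite("pics/c5.png",cv2.resize(c[20:220,150:380],None,fx=3,fy=3,interpolation=cv2.INTER_CUBIC))
E
```

```text
[436.13282663 278.64241062  68.95318584] [-3.13841334e+00  1.46079335e-04 -6.62873968e-01] [5.64830202e-01 4.08138382e-01 1.99109585e+00 1.79131345e-03
 7.39414340e-01 2.79717897e+00] [-0.5966351   0.56385427  0.89537309] 6.0 0.3959109777652855
```

View pics/c5.png

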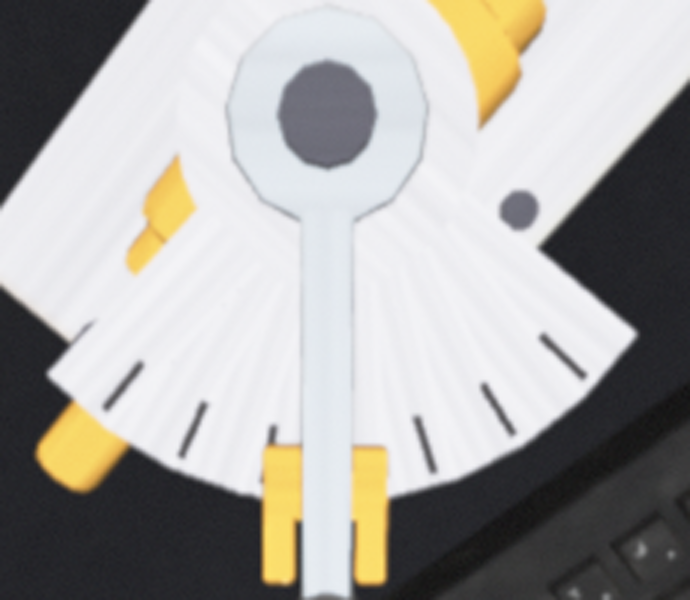

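The lever is now within about 0.3 mm of the clip's centre line (lever 302–352, clip 262–387), and it's released. Next: retreat upward and go to the flag.

```bash
python3 - <<'E'
from h import *
from rig import r
s=r.sense()
print(todelta(s,(555,-213,250),R.from_euler("xyz",[np.pi,0,1.527])))
E
```

```text
(array([-1.000e-01, -2.000e-01, -1.255e+02]), array([ 396.3,  313.8, -182.1]))
```

Emit:
play_rows:
  moves:
    - [[0, 0, 0], [0, 0, -45], 0.4]
    - [[0, 0, 0], [0, 0, -95], 0.4]
    - [[0, 0, -6], [0, 0, -145], 0.4]
    - [[0, 0, -14], [0, 0, -185], 0.4]
    - [[0, 0, -22], [25, 20, -185], 0.4]
    - [[0, 0, -30], [60, 45, -185], 0.4]
    - [[0, 0, -38], [95, 75, -185], 0.4]
    - [[0, 0, -46], [130, 100, -185], 0.4]
    - [[0, 0, -54], [165, 130, -185], 0.4]
    - [[0, 0, -62], [200, 160, -185], 0.4]
    - [[0, 0, -70], [235, 185, -185], 0.4]
    - [[0, 0, -78], [270, 215, -185], 0.4]
    - [[0, 0, -86], [305, 240, -185], 0.4]
    - [[0, 0, -94], [340, 270, -185], 0.4]
    - [[0, 0, -102], [370, 295, -185], 0.4]
    - [[0, 0, -110], [396, 314, -182], 0.4]
    - [[0, 0, -118], [396, 314, -182], 0.4]
    - [[0, 0, -125.5], [396, 314, -182], 0.4]
    - [[0, 0, -125.5], [396, 314, -182], 0.4]
    - [[0, 0, -125.5], [396, 314, -182], 0.4]

```text
clock: 8.05
eef_pos: [554.6, -212.9, 249.8]
tcp_rot: [3.14, -0.003, 1.523]
contact_force: [0.2, 0.3, -0.3]
opening: 0.398
```

```bash
python3 - <<'E'
from h import *
from rig import r
f,s=snap(r,"wrist","w6"); print(s["eef_pos"],s["tcp_rot"],s["qpos"],s["contact_force"],s["clock"],s["opening"])
print([(d["conf"],d["location"]) for d in r.silhouettes(f,"flag_mid")])
f,s=snap(r,"top","t6")
E
```

```text
[ 554.5898575  -212.89593098  249.7895097 ] [ 3.14005310e+00 -2.78302055e-03  1.52342475e+00] [-0.37086261  0.28783871  1.68265439  0.00339653  1.17052659 -0.32481152] [ 0.16943535  0.26059363 -0.25306662] 8.05 0.39789494913090034
[(0.72, [271.9, 162.7])]
```

View pics/w6.png

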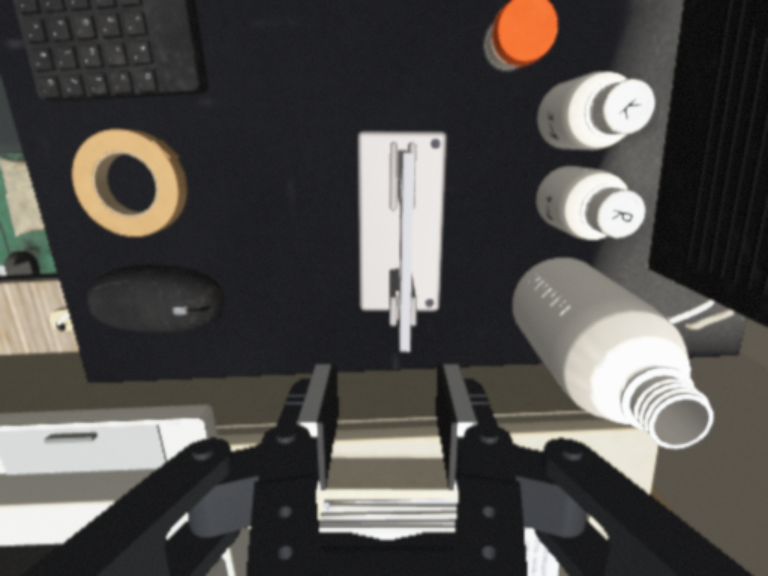

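View pics/t6.png

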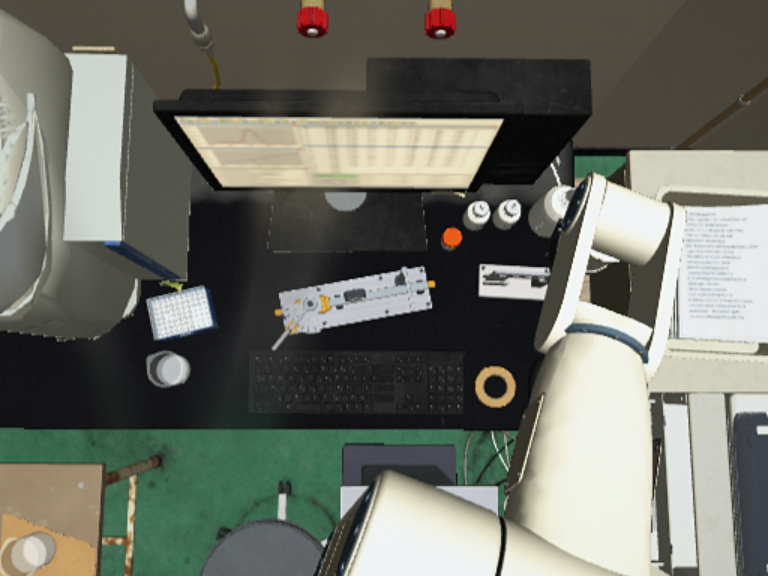

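The flag's top edge runs from (407,152) to (405,350) in the wrist view. The bottle is to the right and clear. The top view shows the lever left along the clip.

```bash
python3 - <<'E'
from h import *
from rig import r
np.set_printoptions(precision=2,suppress=True)
f,s=pickle.load(open("pics/w6.pkl","rb"))
E=onz(f,np.array([(407,153),(405,351)])/1.5,127,s); print(E,np.linalg.norm(E[0]-E[1]))
a=E[0]-E[1]; yaw=np.arctan2(-a[0],a[1]); print("flag yaw",yaw, "mid",E.mean(0))
B=onz(f,np.array([(359,132),(446,132),(438,311),(361,309)])/1.5,12,s); print(B,B.mean(0))
E
```

```text
[[ 568.95 -138.23  127.  ]
 [ 563.64 -258.71  127.  ]] 120.58908706863345
flag yaw -0.04403647306145427 mid [ 566.29 -198.47  127.  ]
[[ 537.01 -123.85   12.  ]
 [ 604.97 -127.08   12.  ]
 [ 596.89 -276.29   12.  ]
 [ 528.99 -271.11   12.  ]] [ 566.96 -199.58   12.  ]
```

```bash
python3 - <<'E'
from h import *
np.set_printoptions(precision=2,suppress=True)
f1,s1=pickle.load(open("pics/w1.pkl","rb")); f2,s2=pickle.load(open("pics/w2.pkl","rb"))
def tri(u1,u2):
    o1,d1=ray(f1,np.array(u1)/1.5,s1);o2,d2=ray(f2,np.array(u2)/1.5,s2);d1=d1[0];d2=d2[0]
    k=np.linalg.lstsq(np.c_[d1,-d2],o2-o1,rcond=None)[0]; return o1+k[0]*d1,o2+k[1]*d2
print("cap",*tri((188,91),(602,183)))
print("pin tip",*tri((14,186),(572,300)))
print("post base",*tri((117,69),(508,158)))
s=s2
E
python3 - <<'E'
import sys; sys.path.insert(0,'.')
from h import *
from rig import r
s=r.sense()
print(todelta(s,(565.6,-213.5,103),R.from_euler("xyz",[np.pi,0,np.pi/2-.044])))
E
```

```text
cap [555.89 -30.59  49.74] [556.3  -30.63  49.74]
pin tip [489.54  23.75 164.89] [489.86  23.72 164.81]
post base [568.43  40.52  16.12] [567.59  40.62  16.11]
(array([ 0.1, -0.1, -0.1]), array([ -0.7,  10.6, 147. ]))
```

Emit:
play_rows:
  newtons: 60
  moves:
    - [[0, 0, 0], [-0.7, 10.6, 40], 0.4]
    - [[0, 0, 0], [-0.7, 10.6, 85], 0.4]
    - [[0, 0, 0], [-0.7, 10.6, 115], 0.4]
    - [[0, 0, 0], [-0.7, 10.6, 135], 0.4]
    - [[0, 0, 0], [-0.7, 10.6, 147], 0.4]
    - [[0, 0, 0], [-0.7, 10.6, 147], 0.4]
    - [[0, 0, 0], [-0.7, 10.6, 147], 0.4]
    - [[0, 0, 0], [-0.7, 10.6, 147], 0.0]
    - [[0, 0, 0], [-0.7, 10.6, 147], 0.0]
    - [[0, 0, 0], [-0.7, 10.6, 147], 0.0]
    - [[0, 0, 0], [-0.7, 10.6, 147], 0.0]
    - [[0, 0, 0], [-0.7, 10.6, 147], 0.0]

```text
clock: 9.4
eef_pos: [566.4, -213.9, 104.4]
tcp_rot: [3.138, -0.002, 1.525]
contact_force: [-1.3, 0.9, 7.3]
opening: 0.055
```

```bash
python3 - <<'E'
from h import *
from rig import r
f,s=snap(r,"wrist","w7"); print(s["eef_pos"],s["tcp_rot"],s["contact_force"],s["wrist_torque"],s["clock"],s["opening"])
E
```

```text
[ 566.3839456  -213.88252712  104.43837355] [ 3.13761935e+00 -1.93031740e-03  1.52524466e+00] [-1.34341984  0.86413632  7.25073799] [ 0.10322754  0.17823092 -0.07518218] 9.4 0.05488634164982535
```

View pics/w7.png

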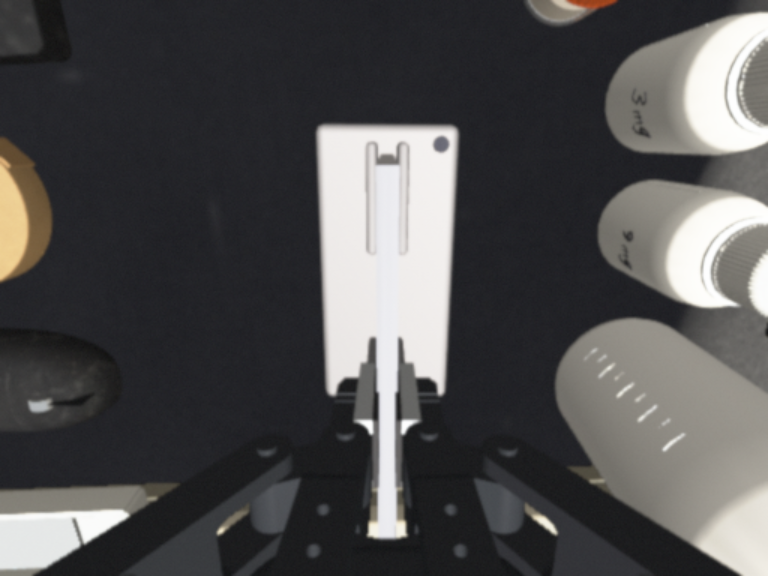

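Both pads hold the top edge. I'll lift straight up and check.

```bash
python3 - <<'E'
from h import *
from rig import r
s=r.sense()
print(todelta(s,(455,-12,225),R.from_euler("xyz",[np.pi,0,np.pi/2+.186])), todelta(s,(455,-12,176),R.from_euler("xyz",[np.pi,0,np.pi/2+.186])))
E
```

```text
(array([  0.2,  -0.1, -13.3]), array([ 196.8, -120. , -120.7])) (array([  0.2,  -0.1, -13.3]), array([ 196.7, -120.2,  -71.7]))
```

Emit:
play_rows:
  moves:
    - [[0, 0, 0], [0, 0, -5], 0.0]
    - [[0, 0, 0], [0, 0, -15], 0.0]
    - [[0, 0, 0], [0, 0, -30], 0.0]
    - [[0, 0, 0], [0, 0, -50], 0.0]
    - [[0, 0, 0], [0, 0, -75], 0.0]
    - [[0, 0, 0], [0, 0, -100], 0.0]
    - [[0, 0, 0], [0, 0, -120], 0.0]
    - [[0, 0, 0], [0, 0, -120], 0.0]

```text
clock: 10.25
eef_pos: [567.7, -214.8, 228.7]
tcp_rot: [3.132, 0.0, 1.525]
contact_force: [0.8, 0.1, -0.8]
opening: 0.053
```

```bash
python3 - <<'E'
from h import *
from rig import r
s=r.sense(); print(s["eef_pos"],s["tcp_rot"],s["contact_force"],s["wrist_torque"],s["clock"],s["opening"])
print(todelta(s,(455,-12,225),R.from_euler("xyz",[np.pi,0,np.pi/2+.186])))
f,s=snap(r,"wrist","w8")
E
```

```text
[ 567.65466865 -214.79072532  228.6685278 ] [3.13170334e+00 2.50996388e-05 1.52520561e+00] [ 0.79593758  0.13811677 -0.79539921] [-0.03100877  0.00144423  0.0107064 ] 10.25 0.053491491438954736
(array([  0.6,   0.1, -13.3]), array([ 197.4, -121.8,    2.5]))
```

View pics/w8.png

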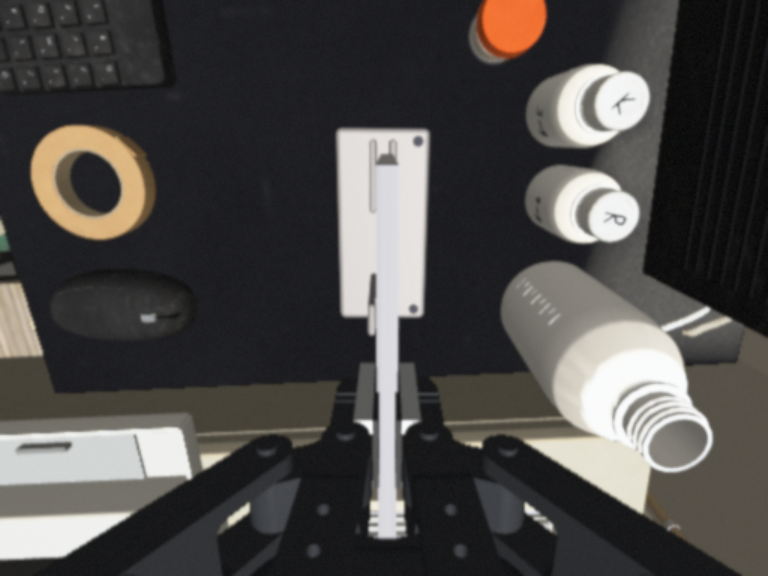

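The flag is free and hasn't slipped; its end is still at (387,165). I'll carry it to in front of the pin.

Emit:
play_rows:
  moves:
    - [[0, 0, -1], [15, -10, 0], 0.0]
    - [[0, 0, -3], [40, -25, 0], 0.0]
    - [[0, 0, -5], [75, -46, 0], 0.0]
    - [[0, 0, -8], [110, -68, 0], 0.0]
    - [[0, 0, -10], [145, -90, 0], 0.0]
    - [[0, 0, -12], [175, -108, 0], 0.0]
    - [[0, 0, -13], [190, -118, 1], 0.0]
    - [[0.6, 0, -13.3], [197, -122, 2], 0.0]
    - [[0.6, 0, -13.3], [197, -122, 2], 0.0]
    - [[0.6, 0, -13.3], [197, -122, 2], 0.0]
    - [[0.6, 0, -13.3], [197, -122, 2], 0.0]

```text
clock: 11.4
eef_pos: [454.3, -12.7, 223.7]
tcp_rot: [-3.138, -0.0, 1.756]
contact_force: [-1.0, 0.2, -0.2]
opening: 0.06
```

```bash
python3 - <<'E'
from h import *
from rig import r
f,s=snap(r,"wrist","w9"); print(s["eef_pos"],s["tcp_rot"],s["contact_force"],s["clock"],s["opening"])
np.set_printoptions(precision=1,suppress=True)
u=np.array([.983,.185,-.195]); t=np.array([489,23.6,163])
print(proj(f,np.array([t,t+30*u,t+65*u]),s)*1.5)
f,s=snap(r,"scene","s9")
print(proj(f,np.array([t,t+30*u,t+65*u]))*1.5)
c=f["color"][:,:,::-1]
cv2.imwrite("pics/cs9.png",cv2.resize(c[130:260,190:340],None,fx=4,fy=4,interpolation=cv2.INTER_CUBIC))
E
```

```text
[454.30101928 -12.73541694 223.67456982] [-3.13846696e+00 -8.49545305e-05  1.75642798e+00] [-0.98370947  0.16844577 -0.24133492] 11.4 0.060239541412511
[[477.7 261.6]
 [539.4 258.5]
 [607.6 255. ]]
[[419.4 277.3]
 [408.4 273.3]
 [395.9 268.9]]
```

View pics/w9.png

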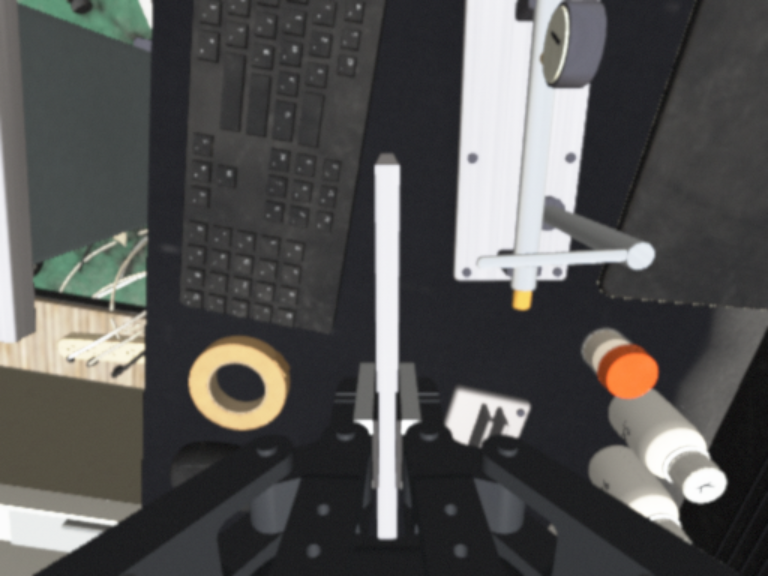

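View pics/cs9.png

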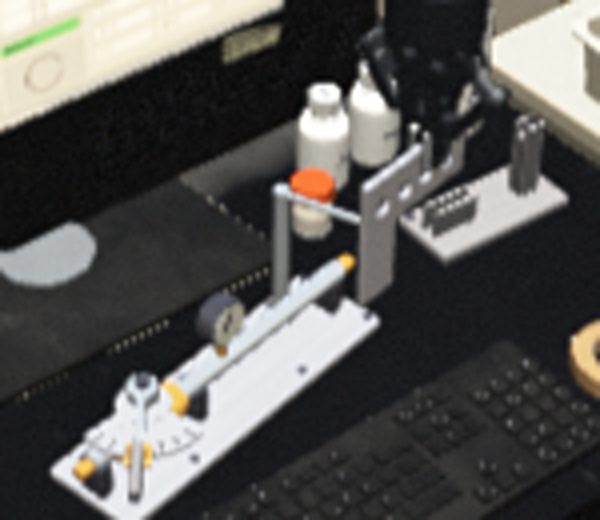

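The pin tip is at (480,262) against a predicted (478,262), and the flag is intact in the gripper. I'll verify the flag end against its predicted place and compute the insertion moves.

```bash
python3 - <<'E'
from h import *
from rig import r
np.set_printoptions(precision=1,suppress=True)
f,s=pickle.load(open("pics/w9.pkl","rb"))
A=R.from_euler("xyz",s["tcp_rot"]).as_matrix(); p=s["eef_pos"]
for e in (75.4,):
  print(proj(f,p+np.array([[e,0,-22.6],[e,-3,-22.6],[e,3,-22.6]])@A.T,s)*1.5)
# ends via ray onto z plane
E=onz(f,np.array([(387,165)])/1.5,p[2]+22.6,s)[0]; print("end in tool",A.T@(E-p))
s=r.sense(); p=s["eef_pos"]
u=np.array([.983,.185]); t=np.array([489.5,23.7])
off=np.array([28.4,0,5.4])
for k,dz in ((-25,0),(-12,0),(0,0),(10,0),(25,0),(45,0),(45,-6)):
    H=np.r_[t+k*u,163-k*.195+dz]
    tgt=R.from_euler("xyz",[np.pi,0,np.pi/2+.186])
    print(k,dz,*todelta(s,H-tgt.apply(off),tgt))
E
```

```text
[[389.3 168.3]
 [377.5 168.3]
 [401.1 168.3]]
end in tool [ 76.2  -0.6 -22.6]
-25 0 [-0.2 -0.  -0. ] [ 0.9 16.6 50.4]
-12 0 [-0.2 -0.  -0. ] [ 0.9 29.6 52.9]
0 0 [-0.2 -0.  -0. ] [ 0.9 41.6 55.2]
10 0 [-0.2 -0.  -0. ] [ 0.9 51.6 57.1]
25 0 [-0.2 -0.  -0. ] [ 0.9 66.6 60. ]
45 0 [-0.2 -0.  -0. ] [ 0.9 86.7 63.8]
45 -6 [-0.2 -0.  -0. ] [ 0.9 86.7 69.8]
```

Emit:
play_rows:
  moves:
    - [[0, 0, 0], [1, 10, 20], 0.0]
    - [[0, 0, 0], [1, 20, 38], 0.0]
    - [[0, 0, 0], [1, 26, 52], 0.0]
    - [[0, 0, 0], [1, 26, 52], 0.0]
    - [[0, 0, 0], [1, 26, 52], 0.0]
    - [[0, 0, 0], [1, 26, 52], 0.0]

```text
clock: 12.1
eef_pos: [479.5, -7.1, 172.3]
tcp_rot: [-3.139, -0.0, 1.756]
contact_force: [0.4, 0.3, -1.9]
opening: 0.058
```

```bash
cat > ins.py <<'E'
from h import *
from rig import r
import sys
tag=sys.argv[1]
np.set_printoptions(precision=1,suppress=True)
f,s=snap(r,"wrist","w"+tag); p=s["eef_pos"]; print(p,s["tcp_rot"],s["contact_force"],s["clock"],s["opening"])
A=R.from_euler("xyz",s["tcp_rot"]).as_matrix()
H=p+A@np.array([28.4,0,5.4])
u=np.array([.983,.185]); t=np.array([489.5,23.7])
d=H[:2]-t; k=d@u; print("hole along pin",k,"lateral",d@np.array([-.185,.983]),"above axis",H[2]-(163-k*.195))
g,_=snap(r,"scene","s"+tag)
T=np.array([489.5,23.7,163]); 
ring=np.array([H+A@np.array([8*np.cos(a),0,8*np.sin(a)]) for a in np.linspace(0,2*np.pi,9)])
pp=np.array([T,T+65*np.r_[u,-.195]])
c=g["color"][:,:,::-1].copy(); x0,y0,x1,y1=230,130,330,230
b=cv2.resize(c[y0:y1,x0:x1],None,fx=6,fy=6,interpolation=cv2.INTER_CUBIC)
for q in proj(g,ring): cv2.circle(b,tuple(int(v) for v in (q-[x0,y0])*6+3),2,(0,0,255),-1)
for q in proj(g,pp): cv2.circle(b,tuple(int(v) for v in (q-[x0,y0])*6+3),2,(0,255,0),-1)
cv2.imwrite(f"pics/cs{tag}.png",b)
for k,dz in ((0,0),(10,0),(25,0),(45,0),(45,-6)):
    Hh=np.r_[t+k*u,163-k*.195+dz]; tgt=R.from_euler("xyz",[np.pi,0,np.pi/2+.186])
    print(k,dz,*todelta(s,Hh-tgt.apply(np.array([28.4,0,5.4])),tgt))
E
python3 ins.py 10
```

```text
[479.5  -7.1 172.3] [-3.1 -0.   1.8] [ 0.4  0.3 -1.9] 12.1 0.05790694876268727
hole along pin -15.50486206500152 lateral -0.04355844831413772 above axis 0.8305677223064549
0 0 [-0.1 -0.  -0. ] [ 0.1 15.5  3.8]
10 0 [-0.1 -0.  -0. ] [ 0.1 25.5  5.7]
25 0 [-0.1 -0.  -0. ] [ 0.1 40.5  8.6]
45 0 [-0.1 -0.  -0. ] [ 0.1 60.6 12.5]
45 -6 [-0.1 -0.  -0. ] [ 0.1 60.6 18.5]
```

View pics/w10.png

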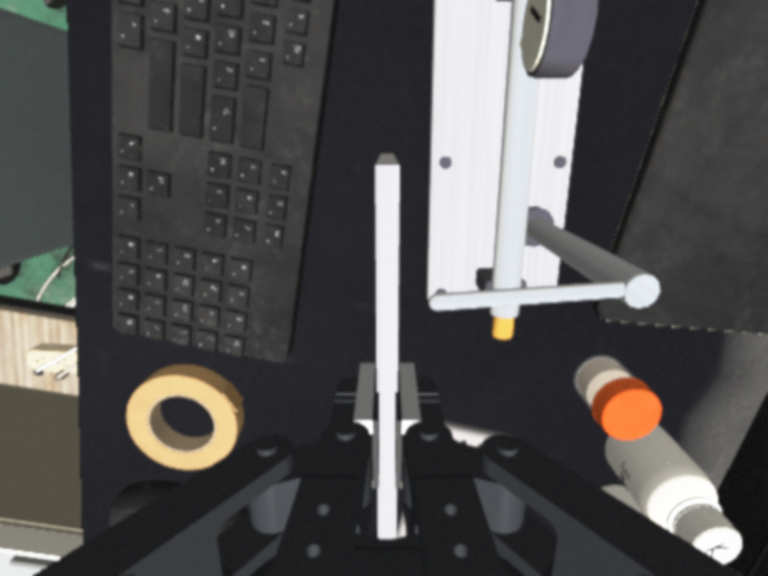

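View pics/cs10.png

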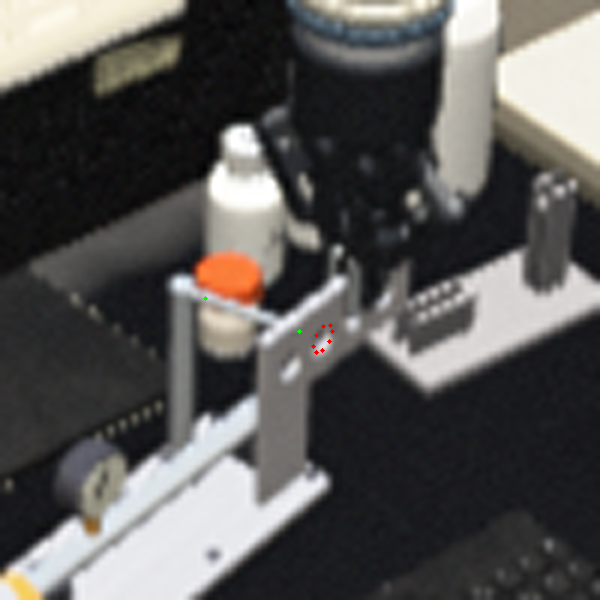

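The hole (red ring) matches the visible hole, and the pin lies on its predicted line. I'll insert in small steps and check the force.

Emit:
play_rows:
  moves:
    - [[0, 0, 0], [0, 5, 1.2], 0.0]
    - [[0, 0, 0], [0, 10, 2.5], 0.0]
    - [[0, 0, 0], [0, 15, 3.6], 0.0]
    - [[0, 0, 0], [0, 20, 4.7], 0.0]
    - [[0, 0, 0], [0, 25, 5.6], 0.0]
    - [[0, 0, 0], [0, 25.5, 5.7], 0.0]
    - [[0, 0, 0], [0, 25.5, 5.7], 0.0]

```text
clock: 12.9
eef_pos: [504.7, -2.3, 166.4]
tcp_rot: [-3.139, -0.0, 1.756]
contact_force: [-0.3, 0.9, -0.8]
opening: 0.056
```

```bash
python3 ins.py 11
```

```text
[504.7  -2.3 166.4] [-3.1 -0.   1.8] [-0.3  0.9 -0.8] 12.9 0.05582860268024885
hole along pin 10.091157607269569 lateral 0.020618875618824598 above axis 0.01733865666247425
0 0 [-0.1 -0.  -0. ] [ -0.  -10.1  -1.9]
10 0 [-0.1 -0.  -0. ] [-0.  -0.1 -0. ]
25 0 [-0.1 -0.  -0. ] [-0.  14.9  2.9]
45 0 [-0.1 -0.  -0. ] [ 0.  34.9  6.7]
45 -6 [-0.1 -0.  -0. ] [ 0.  35.  12.7]
```

View pics/cs11.png

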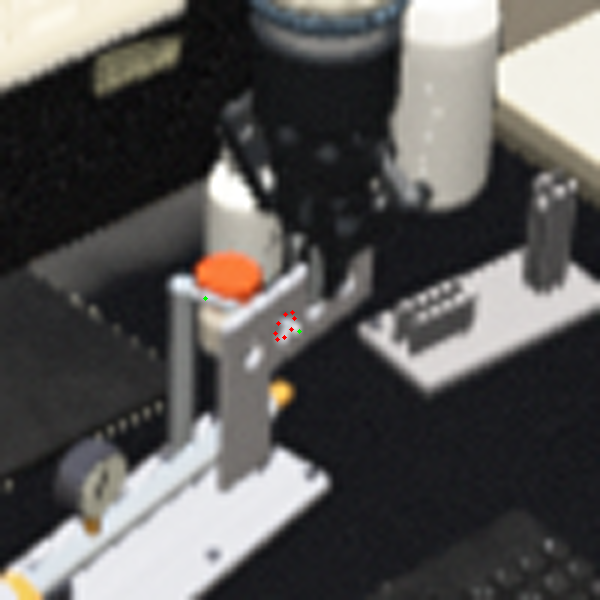

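View pics/w11.png

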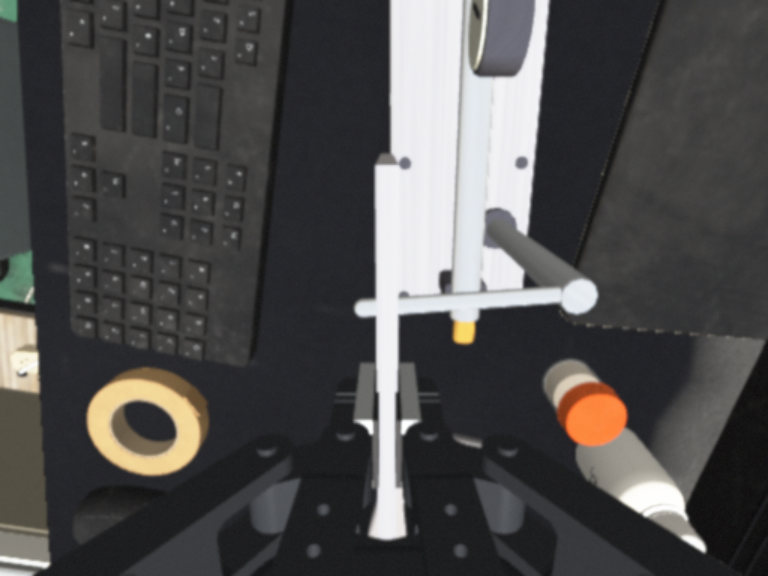

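The pin passes through the hole, with its tip visible at (358,308) on the near side and no contact force. I'll go deeper and then lower.

Emit:
play_rows:
  moves:
    - [[0, 0, 0], [0, 6, 1.2], 0.0]
    - [[0, 0, 0], [0, 12, 2.3], 0.0]
    - [[0, 0, 0], [0, 18, 3.5], 0.0]
    - [[0, 0, 0], [0, 24, 4.6], 0.0]
    - [[0, 0, 0], [0, 28, 5.4], 0.0]
    - [[0, 0, 0], [0, 28, 7], 0.0]
    - [[0, 0, 0], [0, 28, 8.5], 0.0]
    - [[0, 0, 0], [0, 28, 9.4], 0.0]
    - [[0, 0, 0], [0, 28, 9.4], 0.0]
    - [[0, 0, 0], [0, 28, 9.4], 0.0]

```text
clock: 14.0
eef_pos: [531.8, 2.8, 157.1]
tcp_rot: [-3.139, 0.0, 1.756]
contact_force: [0.9, -0.6, -0.9]
opening: 0.054
```

```bash
python3 ins.py 12
```

```text
[531.8   2.8 157.1] [-3.1  0.   1.8] [ 0.9 -0.6 -0.9] 14.0 0.05405045288224783
hole along pin 37.73613062793486 lateral -0.015442377053839027 above axis -3.9261905201890386
0 0 [-0.1  0.  -0. ] [ -0.  -37.7 -11.2]
10 0 [-0.1  0.  -0. ] [ -0.  -27.7  -9.3]
25 0 [-0.1  0.  -0. ] [  0.  -12.7  -6.4]
45 0 [-0.1  0.  -0. ] [ 0.   7.3 -2.5]
45 -6 [-0.1  0.  -0. ] [0.  7.3 3.5]
```

View pics/cs12.png

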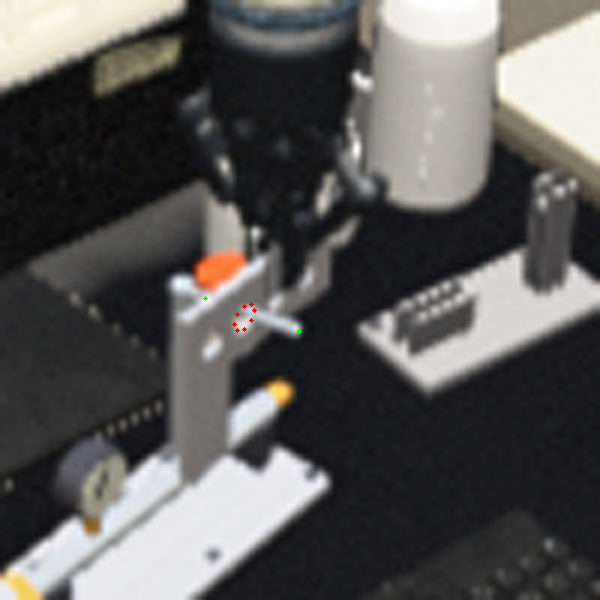

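View pics/w12.png

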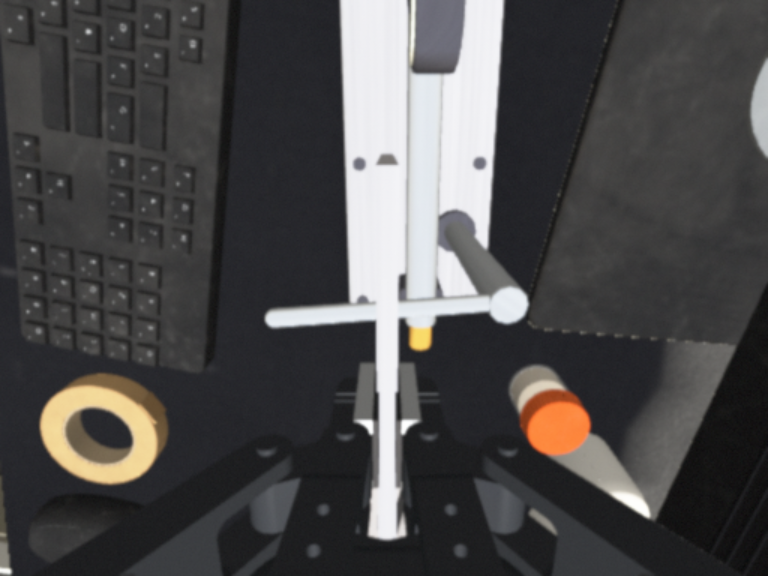

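Emit:
play_rows:
  moves:
    - [[0, 0, 0], [0, 0, 0.5], 0.0]
    - [[0, 0, 0], [0, 0, 1.0], 0.0]
    - [[0, 0, 0], [0, 0, 1.0], 0.0]

```text
clock: 14.4
eef_pos: [532.0, 2.7, 156.4]
tcp_rot: [-3.14, 0.0, 1.756]
contact_force: [-1.2, -0.2, 3.9]
opening: 0.057
```

Emit:
play_rows:
  moves:
    - [[0, 0, 0], [0, 0, 0.5], 0.0]
    - [[0, 0, 0], [0, 0, 0.8], 0.0]
    - [[0, 0, 0], [0, 0, 0.8], 0.0]

```text
clock: 14.7
eef_pos: [532.1, 2.7, 156.1]
tcp_rot: [-3.14, 0.0, 1.756]
contact_force: [-2.2, 0.6, 7.7]
opening: 0.051
```

It has contact (about 8 N), so the flag rests on the pin. I'll ease off slightly and open.

Emit:
play_rows:
  newtons: 20
  moves:
    - [[0, 0, 0], [0, 0, -0.8], 0.0]
    - [[0, 0, 0], [0, 0, -0.8], 0.0]
    - [[0, 0, 0], [0, 0, -0.8], 0.08]
    - [[0, 0, 0], [0, 0, -0.8], 0.1]
    - [[0, 0, 0], [0, 0, -0.8], 0.15]
    - [[0, 0, 0], [0, 0, -0.8], 0.2]
    - [[0, 0, 0], [0, 0, -0.8], 0.25]
    - [[0, 0, 0], [0, 0, -0.8], 0.3]
    - [[0, 0, 0], [0, 0, -0.8], 0.3]
    - [[0, 0, 0], [0, 0, -0.8], 0.3]
    - [[0, 0, 0], [0, 0, -0.8], 0.3]

```text
clock: 15.8
eef_pos: [532.1, 2.7, 156.9]
tcp_rot: [-3.14, 0.0, 1.756]
contact_force: [0.5, 1.1, -0.6]
opening: 0.299
```

```bash
python3 ins.py 13
```

```text
[532.1   2.7 156.9] [-3.1  0.   1.8] [ 0.5  1.1 -0.6] 15.8 0.2988546087614356
hole along pin 37.962006376874044 lateral -0.07877409646026629 above axis -4.08075516205264
0 0 [-0.1  0.  -0. ] [  0.1 -38.  -11.4]
10 0 [-0.1  0.  -0. ] [  0.1 -28.   -9.5]
25 0 [-0.1  0.  -0. ] [  0.1 -12.9  -6.6]
45 0 [-0.1  0.  -0. ] [ 0.1  7.1 -2.7]
45 -6 [-0.1  0.  -0. ] [0.1 7.1 3.3]
```

View pics/cs13.png

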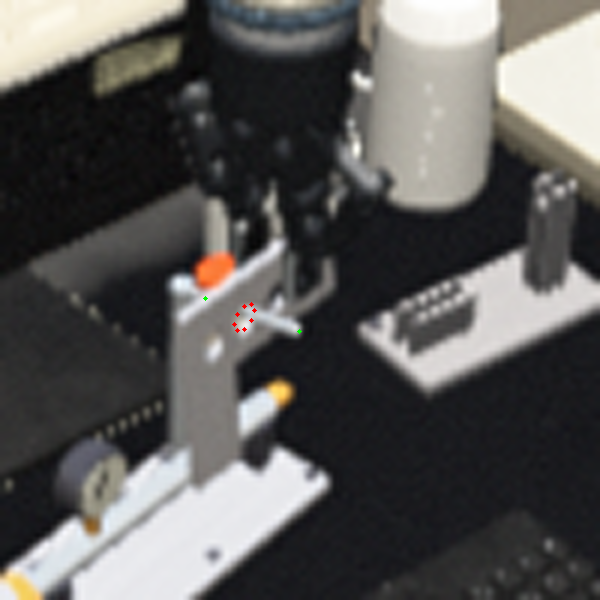

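View pics/w13.png

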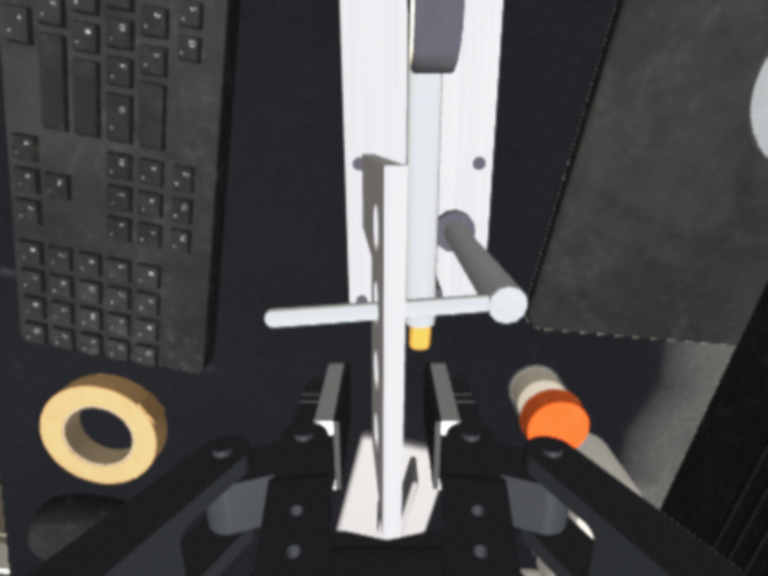

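The flag hangs free between the open fingers, in equilibrium on the sloping pin. I'll retreat straight up.

Emit:
play_rows:
  moves:
    - [[0, 0, 0], [0, 0, -5], 0.3]
    - [[0, 0, 0], [0, 0, -15], 0.3]
    - [[0, 0, 0], [0, 0, -28], 0.3]
    - [[0, 0, 0], [0, 0, -45], 0.3]
    - [[0, 0, 0], [0, 0, -70], 0.3]
    - [[0, 0, 0], [-20, -20, -100], 0.3]
    - [[0, 0, 0], [-50, -60, -110], 0.3]
    - [[0, 0, 0], [-80, -100, -110], 0.3]
    - [[0, 0, 0], [-80, -100, -110], 0.3]
    - [[0, 0, 0], [-80, -100, -110], 0.3]
    - [[0, 0, 0], [-80, -100, -110], 0.3]
    - [[0, 0, 0], [-80, -100, -110], 0.3]
    - [[0, 0, 0], [-80, -100, -110], 0.3]
    - [[0, 0, 0], [-80, -100, -110], 0.3]
    - [[0, 0, 0], [-80, -100, -110], 0.3]

```text
clock: 17.4
eef_pos: [448.9, -93.9, 266.9]
tcp_rot: [-3.139, -0.0, 1.757]
contact_force: [-1.1, -0.2, 0.3]
opening: 0.301
```

```bash
python3 - <<'E'
from h import *
from rig import r
for k in "ab":
    f,s=snap(r,"scene","s14"+k)
f2,s=snap(r,"wrist","w14"); t,_=snap(r,"top","t14")
print(s["eef_pos"],s["clock"])
a=pickle.load(open("pics/s14a.pkl","rb"))[0]["color"].astype(int); print(abs(a[130:260,190:340]-f["color"][130:260,190:340].astype(int)).max())
c=f["color"][:,:,::-1]
A=cv2.resize(c[135:265,200:300],(462,600),interpolation=cv2.INTER_CUBIC)
B=cv2.resize(t["color"][160:240,175:225][:,:,::-1],(338,600),interpolation=cv2.INTER_CUBIC)
cv2.imwrite("pics/c14.png",cv2.hconcat([A,B]))
E
```

```text
[448.79453074 -94.09826091 266.99499041] 17.5
129
```

View pics/c14.png

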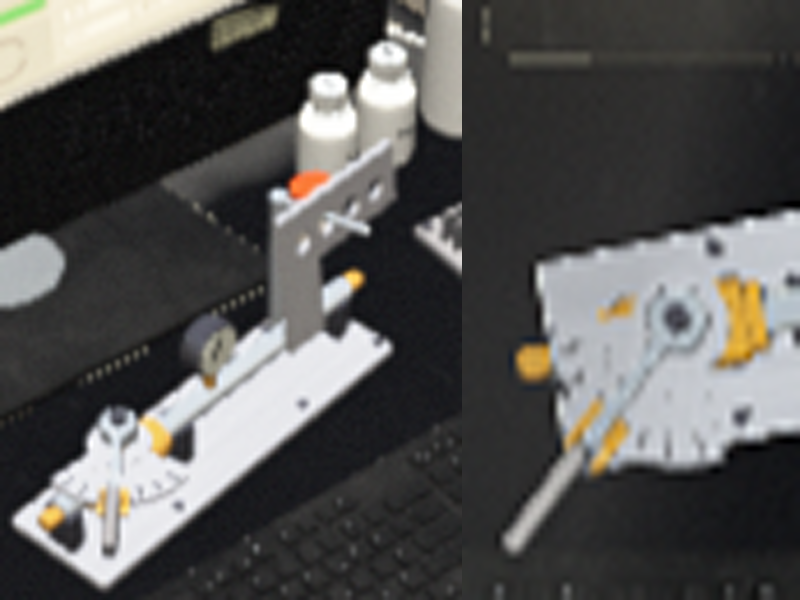

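View pics/w14.png

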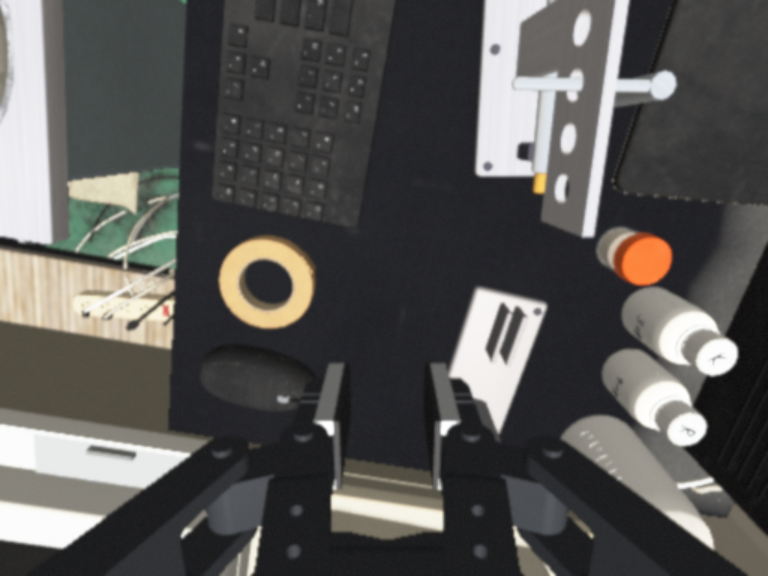

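View pics/t14.png

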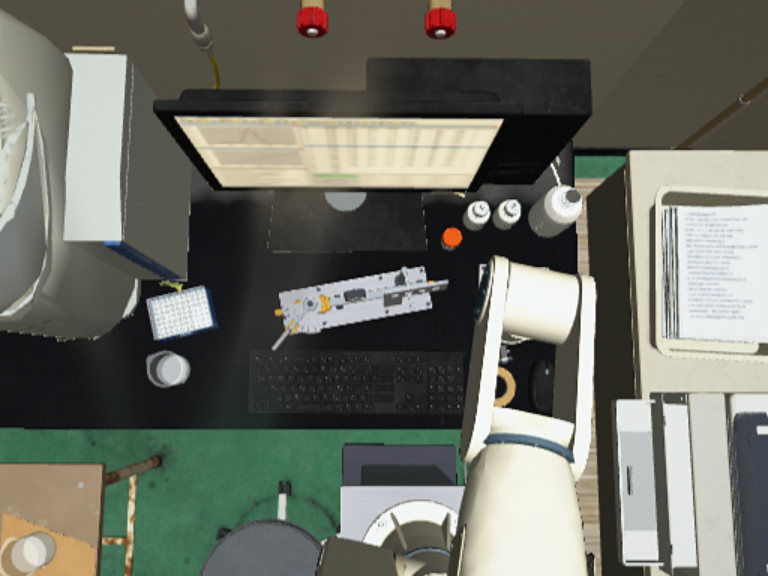

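The pin goes through the second hole from the leg, which is correct. Two frames differed somewhere, so I'll wait and check that it settles.

Emit:
play_rows:
  moves:
    - [[0, 0, 0], [0, 0, 0], 0.3]
    - [[0, 0, 0], [0, 0, 0], 0.3]
    - [[0, 0, 0], [0, 0, 0], 0.3]
    - [[0, 0, 0], [0, 0, 0], 0.3]
    - [[0, 0, 0], [0, 0, 0], 0.3]
    - [[0, 0, 0], [0, 0, 0], 0.3]
    - [[0, 0, 0], [0, 0, 0], 0.3]
    - [[0, 0, 0], [0, 0, 0], 0.3]
    - [[0, 0, 0], [0, 0, 0], 0.3]
    - [[0, 0, 0], [0, 0, 0], 0.3]
    - [[0, 0, 0], [0, 0, 0], 0.3]
    - [[0, 0, 0], [0, 0, 0], 0.3]
    - [[0, 0, 0], [0, 0, 0], 0.3]
    - [[0, 0, 0], [0, 0, 0], 0.3]
    - [[0, 0, 0], [0, 0, 0], 0.3]
    - [[0, 0, 0], [0, 0, 0], 0.3]
    - [[0, 0, 0], [0, 0, 0], 0.3]
    - [[0, 0, 0], [0, 0, 0], 0.3]
    - [[0, 0, 0], [0, 0, 0], 0.3]
    - [[0, 0, 0], [0, 0, 0], 0.3]

```text
clock: 19.6
eef_pos: [448.8, -94.2, 267.1]
tcp_rot: [-3.14, 0.0, 1.756]
contact_force: [-0.3, -0.2, 0.2]
opening: 0.303
```

```bash
cat > chk.py <<'E'
from h import *
from rig import r
F=[snap(r,"wrist",f"v{k}")[0]["color"].astype(int) for k in range(5)]
for i in range(4):
    d=abs(F[i+1]-F[i]).max(2)[0:170,320:440]; print((d>25).sum(),d.max())
f,s=snap(r,"scene","s15"); c=f["color"][:,:,::-1]
o=pickle.load(open("pics/s14b.pkl","rb"))[0]["color"][:,:,::-1]
print(s["clock"],s["qvel"])
A=[cv2.resize(q[150:220,245:300],(390,497),interpolation=cv2.INTER_CUBIC) for q in (o,c)]
cv2.imwrite("pics/c15.png",cv2.hconcat(A))
E
python3 chk.py
```

```text
0 16
0 18
0 20
0 18
19.85 [-0.00113848 -0.0021461   0.00074584 -0.00083728  0.00111584  0.00033449]
```

View pics/c15.png

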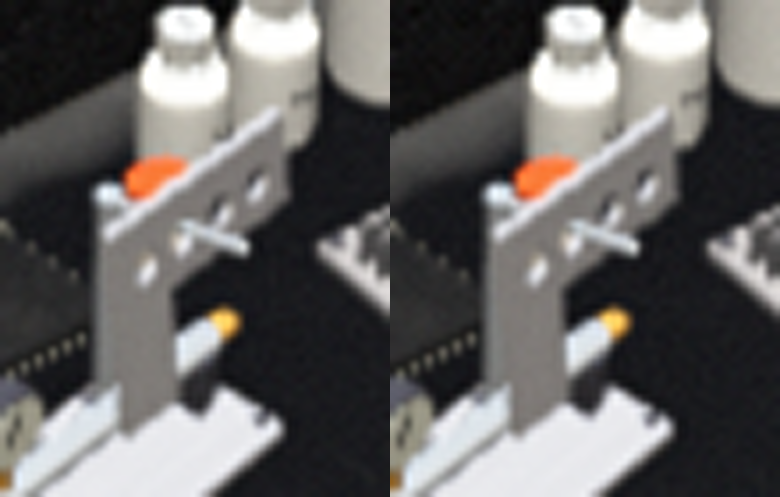

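```bash
python3 - <<'E'
from h import *
np.set_printoptions(precision=1,suppress=True)
f,s=pickle.load(open("pics/s15.pkl","rb"))
n=np.array([.983,.185,-.195]); n/=np.linalg.norm(n)
H=np.array([489.5,23.7,163])+38*np.array([.983,.185,-.195])-[0,0,5]
px=np.array([(245+(497-390)/7.09,150+236/7.1),(245+(668-390)/7.09,150+106/7.1)])
o,d=ray(f,px)
P=np.array([o+((H-o)@n/(q@n))*q for q in d]); print(P)
v=P[0]-P[1]; print(np.linalg.norm(v),np.degrees(np.arcsin(v[2]/np.linalg.norm(v))))
E
```

```text
[[523.1  75.  173.6]
 [545.7 -43.  175.7]]
120.15301362335326 -0.9905104466402165
```

The flag is still and level to within about 1°, so I'm handing in.

```bash
python3 -c "
from rig import r
print(r.sign_off())"
```

```text
the job is handed in; nothing more can be done
None
```

The valve lever is turned to the index clip and released, and the flag hangs on the pin. I handed the job in at about 20 s of the 58 s allowed.

- **Lever:** The last close view after letting go showed the lever about 0.3–0.4 mm short of the clip's centre line, roughly 0.3°. I left that as it was. I didn't see the clip move, but I made no numerical before-and-after check of its angle.
- **Flag:** I gripped it off-centre, drew it straight up and hung it by the second hole from the leg (y +13 mm). That is the hole nearest the computed centre of mass at y +13.0 mm.
- **Level:** The bar's top edge measured about 1° from level, which is near the accuracy of that picture. The plate leans about 11° with the sloping pin.
- **Stillness:** Two early frames taken just after I let go differed by a large pixel change. I waited 2 s, and five more frames showed no movement above noise.
- **Bystanders:** In the final top and wrist views they appear unmoved. That was by eye only; the arm partly hides the tape and mouse in the top view. The robot was clear of everything at hand-in.

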